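Wind the wrapping timer past its top mark and set it

ROBOT

A 6-joint arm with a two-finger parallel gripper is mounted at the origin on a cart in front of the work surface, level with it; the furniture and walls round the work are solid. World frame = base frame: x ahead of the robot, y to its left, z up, the work surface at z = 0. Lengths are in m, angles in rad, forces in N, time in s.
With the tool pointing down it reaches from about 0.35 to 0.775 m from the base axis. Payload 5.5 kg.
Tool frame: the origin (TCP) lies at the very end of the fingers, on their centre line; the grasp point (between the pads) lies 19 mm behind it; x points along the fingers, y is the direction in which the jaws open and shut, and the axes are right-handed (so a half turn about x gives the same grasp; the last joint's range is limited). The gripper opens to 85 mm and grips with 20 to 120 N. Pads are 22 mm wide; open, the fingers measure 114 mm over their backs; the gripper's body (76 mm by 85 mm) begins 54 mm behind the grasp point. The pads swing forward as they close: fully open they stand 13 mm farther back than shut.
Start: joints at [1.04, 0.313, 0.046, 1.304, 0, 1.431], TCP at [0.219, 0.532, 0.231] pointing down, gripper open.
Joint ranges: [-2.76, 2.76], [-0.86, 1.69], [-1.03, 1.26], [-2.2, 2.34], [-1.47, 1.5], [-3.14, 3.14]. Speed limits (rad/s): [2.57, 2.57, 3.14, 3.14, 3.14, 3.14].

INTERFACE

Orientations are given as a unit quaternion [w, x, y, z].
In Python, from workcell import env gives the robot as it stands.
- The arm moves only by the tool servo_tool, never from a script. Its argument "increments" is a list of rows, each an object with "offset": the shift along the tool's x, y, z in cm, a list of three; "yaw": the turn about the tool's x in degrees. In form: [{"offset": [x, y, z], "yaw": yaw}, ...]. A call has exactly 8 rows; each row is the pose to reach, as a shift and turn from the pose commanded when the call began, along the tool's axes at that moment; what a row does not reach only later rows make up. A row lasts 1/10 s, in which the tool goes at most 50 mm and 8.59 degrees, less where a joint would pass 70% of its speed; a pose out of reach is approached as far as the arm can. A call with a gripper value outside its range is refused whole. "claw" is the opening, from 0 (shut) to 1 (fully open), set as the call begins (left out, the last holds). The fingers move at their own pace and stop on an object; "force" is the grip in N (left out, the last holds). Time passes only in rows, so rows that repeat a pose let the fingers close, or fill a call up. It gives the time, the measured TCP pose, the force and the opening at its end, in the units of the state.
- env.get_state(): the state, without advancing time (a new reading comes with each control period).
- env.read_camera(name): name is "side" or "top" or "wrist"; returns (picture, depth): 400x640x3 uint8, red, green, blue; 400x640 float32, m along the optical axis (not along the pixel's ray), 0 where there is no reading.
- env.camera_model(name): a dict with "vertical_fov" (degrees; the focal length in pixels is half the picture's height over the tangent of half this angle, whatever the lens; pixels are square), "cx", "cy" (the principal point, pixels), "world_from_camera" (4x4, takes a point from camera to world coordinates). Camera axes: x right, y up, looking along -z (the intrinsics and any distortion apply to the point x, -y, -z); pixel columns grow to the right and rows downward; lengths in m; the calibration is good to about 2 mm. A picture is of the moment at which its call begins: read the wrist's pose just before it. camera_model takes no time and is no camera call; for the wrist camera it gives the pose at the moment of the call.
- env.hand_in(): hands the job in, once; it reports no verdict.
The state is a dict: "clock": time; "joint_pos": joint angles; "qvel": joint speeds; "tau": joint torques, N m; "tcp_pos": TCP position; "orientation": TCP orientation; "wrist_force": force on the tool from outside, world axes, zero at the start; "ft_torque": the same for the moment, N m; "finger_gap": finger opening in m.
Only numpy, scipy, OpenCV 4.12 (cv2) and the standard library are available. Lean on these libraries where they do the work, as an engineer would, in place of code of your own. Each camera call takes 0.05 s, during which the arm holds its last target.

TASK

Set the stiff timer that stands loose on the black mat: grip its dial, twist it clockwise past the red top mark, then turn it back down until the pointer stands at the green marker, and let go. Keep pressing the timer down on its mat while you turn, enough that the case does not turn or creep along with the dial but never with more than 40 N, and do not disturb the soap stack or the glue stick beside it.

Things in the scene. Friction and masses are not known exactly. Their poses are not given: they have to be found in the camera images.
- mat: black rubber mat, 140 x 140 x 5 mm, fixed to the table; origin at the centre of its underside
- timer: timer, grey square case 100 x 100 mm, top 34 mm above the origin, 0.2 to 0.3 kg, loose on the mat on four rubber feet (14 mm across, 5 mm high, 36 mm in x and y from the axis). Origin: centre of the feet's undersides, on the dial's axis, z up. White round face at 36 mm with minute strokes. With its own weight alone the case turns along with the dial; held down on the mat with 16 to 26 N it stays put
- timer_case_edge (a point): middle of the +x side of the timer's case, 50 mm from the dial's axis, 20 mm above the timer's origin; axes as the timer's
- dial_grip (a point): centre of the top of the dial's grip bar, on the dial's axis, 69 mm above the timer's origin. Black dial: disc 54 mm across, its top at 42 mm; on it the upright bar, 48 mm long (this point's x), 16 mm thick (y), 27 mm high. A white pointer line lies on its +x half: x points as the pointer does; z up
- timer_dial (a joint): angle of the dial in the case, rad; 0 = pointer at the zero stroke on the case's +x side, grows clockwise seen from above; the tenth stroke, a red bar (top mark), is at 1.10, end stop at 1.45. Friction about 0.16 N m, plus a spring of 0.02 N m per rad pulling to 0, too weak to move it alone: the dial stays where it is left
- marker_tab (a point): green tab on the white face, 41 mm from the dial's axis, 40 mm above the timer's origin; its x axis points from the dial's axis through the tab
- timer_marker (a joint): angle of the green marker in the case, rad, counted as the dial's angle is: the dial is set when both are equal. It need not and cannot well be touched
- soap: stack of three wrapped soap bars, 83 x 73 x 80 mm, loose; origin at the centre of its underside
- glue: glue stick, orange and white, 27 mm across, 97 mm tall, standing loose; origin at the centre of its underside

How it is judged:
By the outcome, as a careful person would: the job done as asked, in the order asked, and still so for the second after the job is handed in, with the robot touching nothing.
It also fails if it takes over 48 s, if anything falls off the work surface, if the arm or the gripper's body presses on something with over 40 N, if the wrist force passes 120 N, or if a joint passes its speed limit or range.

## Working session

There is one attempt and no reset: what is moved stays moved. The work goes in short steps, Python scripts to look and compute and a tool call to move; the robot and the scene stay as the last step left them, time stands still between calls to the robot, and variables do not carry over. Pictures are saved under pics/ and viewed, and the job is handed in when it is done.

Besides the shell and the picture viewer there is one more tool, called as name(argument=value, ...), one argument or row to a line, values as JSON. servo_tool: Moves the arm, as the interface text tells. Its arguments: {"type":"object","properties":{"increments":{"type":"array","items":{"type":"object","properties":{"offset":{"type":"array","items":{"type":"number"}},"yaw":{"type":"number"}}}},"claw":{"type":"number"},"force":{"type":"number"}},"required":["increments"]}

```bash
ls; mkdir -p pics; python3 - <<'E'
from workcell import env
import cv2, numpy as np
print(env.get_state())
for n in ["side","top","wrist"]:
    m=env.camera_model(n); print(n,m)
    p,d=env.read_camera(n); cv2.imwrite(f"pics/{n}0.png",p[:,:,::-1]); np.save(f"pics/{n}0d.npy",d); np.save(f"pics/{n}0.npy",p)
E
```

```text
pics
{'clock': 0.0, 'joint_pos': array([1.04035351e+00, 3.13995166e-01, 4.49891796e-02, 1.30356306e+00,
       2.94776064e-05, 1.43120231e+00]), 'qvel': array([-0.00028532, -0.00144599, -0.00114258,  0.0008212 ,  0.00063384,
       -0.00034183]), 'tau': array([ 1.26236660e-04, -4.80628502e+01,  2.98531044e+01,  1.93660380e-02,
        3.73982147e-06, -1.33188743e-05]), 'tcp_pos': array([0.21880748, 0.53121236, 0.23041599]), 'orientation': array([ 0.69343107,  0.1367195 ,  0.69386288, -0.13789646]), 'wrist_force': array([ 0.37898556, -0.31391001, -0.4385384 ]), 'ft_torque': array([ 0.03527687,  0.01619159, -0.03760348]), 'finger_gap': 0.08533786470664873}
side {'vertical_fov': 47.51049051142378, 'cx': 322.60230282742145, 'cy': 205.81176519933987, 'world_from_camera': array([[-0.99558949, -0.05554251,  0.07560815,  0.59111868],
       [ 0.09080666, -0.36800652,  0.92537849,  1.10545786],
       [-0.02357355,  0.92816283,  0.37142706,  0.41045639],
       [ 0.        ,  0.        ,  0.        ,  1.        ]])}
top {'vertical_fov': 56.974740658254625, 'cx': 322.17526160348643, 'cy': 199.1881551971974, 'world_from_camera': array([[ 0.00192703,  0.99905927, -0.04332285,  0.4766187 ],
       [-0.99928903,  0.00355508,  0.03753391,  0.31879385],
       [ 0.03765262,  0.04321972,  0.99835582,  0.93573753],
       [ 0.        ,  0.        ,  0.        ,  1.        ]])}
wrist {'vertical_fov': 61.982732076920776, 'cx': 312.2386857930193, 'cy': 201.69476262376028, 'world_from_camera': array([[ 0.38125368, -0.88193287, -0.27720035,  0.14721851],
       [ 0.92446896,  0.36317097,  0.1160344 ,  0.56047841],
       [-0.00166343, -0.30050166,  0.95377984,  0.37313148],
       [ 0.        ,  0.        ,  0.        ,  1.        ]])}
```

View pics/side0.png

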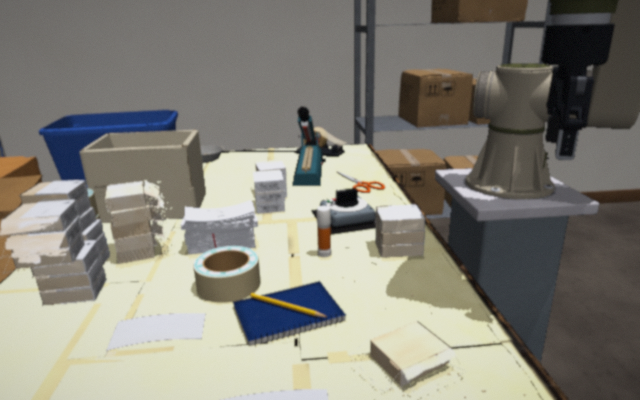

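View pics/top0.png

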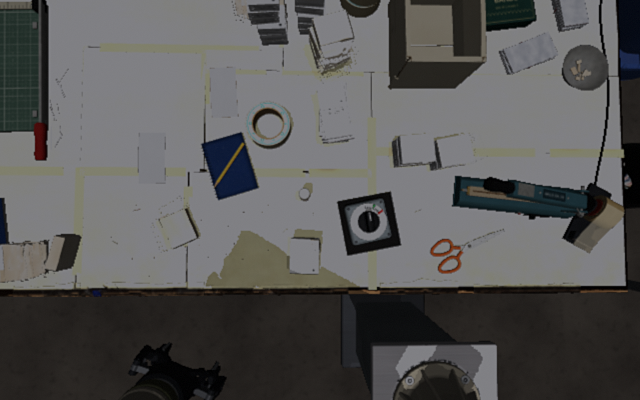

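View pics/wrist0.png

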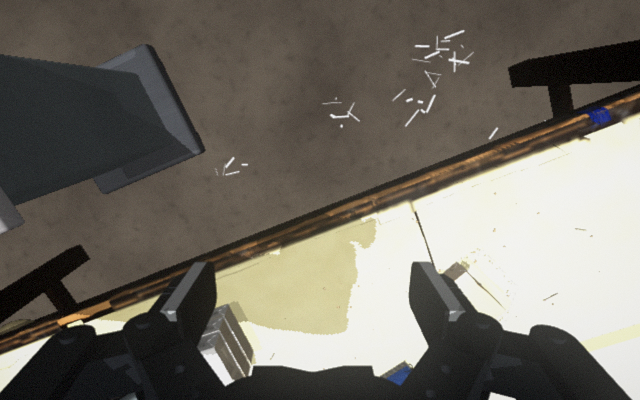

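```bash
cat > h.py <<'E'
import numpy as np
def ray(m,u,v):
    f=200/np.tan(np.radians(m["vertical_fov"]/2)); T=m["world_from_camera"]
    d=np.array([(u-m["cx"])/f,-(v-m["cy"])/f,-1.0]); return T[:3,3],T[:3,:3]@d
def onz(m,u,v,z):
    o,d=ray(m,u,v); return o+d*(z-o[2])/d[2]
def proj(m,P):
    f=200/np.tan(np.radians(m["vertical_fov"]/2)); T=m["world_from_camera"]
    c=T[:3,:3].T@(np.asarray(P)-T[:3,3]); return np.array([m["cx"]+f*c[0]/-c[2], m["cy"]-f*c[1]/-c[2]])
E
python3 - <<'E'
import cv2,numpy as np
from workcell import env
from h import *
p=np.load('pics/top0.npy'); d=np.load('pics/top0d.npy')
c=p[175:285,280:410]
c=np.clip(c.astype(float)*1.3,0,255).astype(np.uint8)
cv2.imwrite('pics/topz.png',cv2.resize(c[:,:,::-1],None,fx=5,fy=5,interpolation=cv2.INTER_CUBIC))
p=np.load('pics/side0.npy')
c=p[160:270,290:440]
cv2.imwrite('pics/sidez.png',cv2.resize(c[:,:,::-1],None,fx=5,fy=5,interpolation=cv2.INTER_CUBIC))
E
```

```text
(no output)
```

View pics/topz.png

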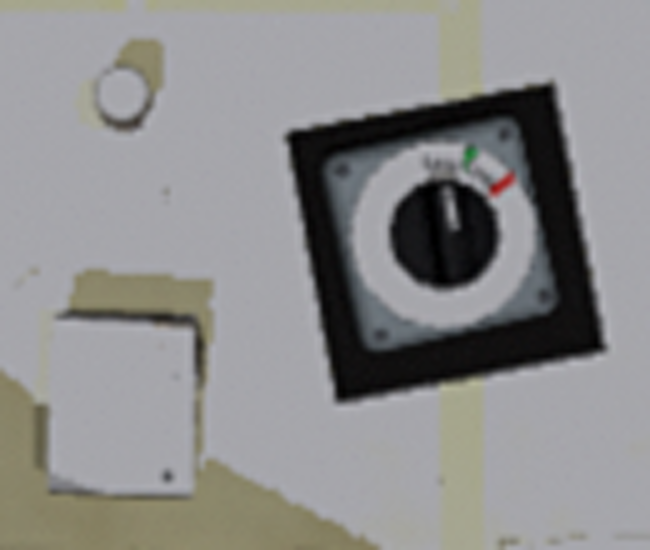

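View pics/sidez.png

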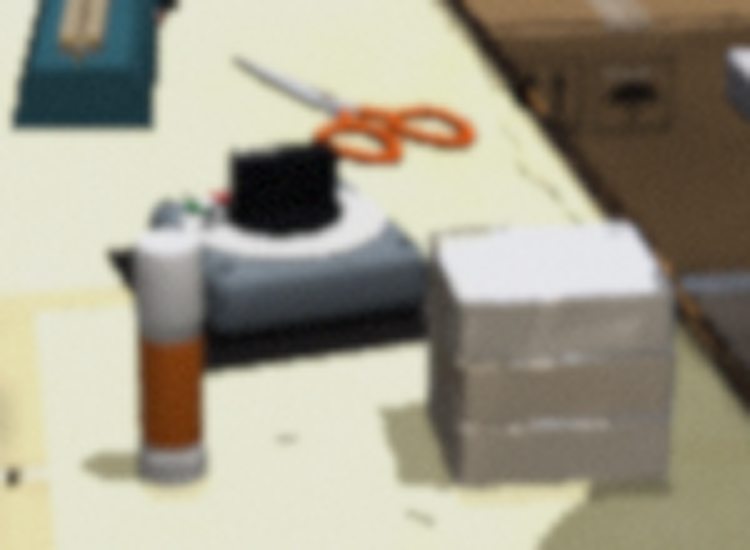

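```bash
python3 - <<'E'
import cv2,numpy as np
from workcell import env
from h import *
m=env.camera_model('top'); s=env.camera_model('side')
p=np.load('pics/top0.npy').astype(int); d=np.load('pics/top0d.npy')
Z=lambda x,y:(280+(x-2)/5,175+(y-2)/5)
C=[onz(m,*Z(*q),.005) for q in [(290,132),(553,85),(605,350),(338,400)]]
print('mat corners',np.round(C,4),'sides',[np.linalg.norm(C[i]-C[i-1]).round(4) for i in range(4)],'centre',np.mean(C,0))
# white face
hsv=cv2.cvtColor(np.load('pics/top0.npy'),cv2.COLOR_RGB2HSV)
sub=(slice(195,255),slice(340,400))
w=((hsv[sub][...,2]>125)&(hsv[sub][...,1]<30)).astype(np.uint8)
n,l,st,ce=cv2.connectedComponentsWithStats(w); 
print(st,ce)
for n_,q in dict(face=(445,235),dialdisc=(445,233),green=(471,156),red_o=(514,175),red_i=(493,191),ptr_o=(447,188),ptr_i=(456,230),c1=(343,170),c2=(504,135),c3=(544,296),c4=(380,335)).items():
    z={'face':.041,'dialdisc':.047,'green':.045,'red_o':.041,'red_i':.041,'ptr_o':.074,'ptr_i':.074}.get(n_,.039)
    print(n_,np.round(onz(m,*Z(*q),z),4))
# depth heights
f=200/np.tan(np.radians(m["vertical_fov"]/2))
def pt(u,v):
    o,r=ray(m,u,v); return o+r*d[int(round(v)),int(round(u))]
for q in [(445,210),(400,180),(360,240),(122,95),(60,330),(185,330),(185,480),(60,480)]:
    print(q,np.round(pt(*Z(*q)),4))
for n_,q,z in [('soap',[(55,313),(192,325),(190,493),(50,488)],.08),('glue',[(123,95)],.097)]:
    print(n_,[np.round(onz(m,*Z(*a),z),4) for a in q])
E
```

```text
mat corners [[0.5126 0.2447 0.005 ]
 [0.537  0.1103 0.005 ]
 [0.4024 0.0845 0.005 ]
 [0.3775 0.2204 0.005 ]] sides [np.float64(0.1372), np.float64(0.1366), np.float64(0.137), np.float64(0.1382)] centre [0.45736291 0.16498343 0.005     ]
[[   0    0   60   60 2636]
 [   0    0   23    5   63]
 [  52    0    8   38  160]
 [  11    9   35   36  455]
 [  35   11    6    4   12]
 [  32   15    2    1    2]
 [  35   16    1    1    1]
 [   0   30    6   30  102]
 [  36   51   24    9  151]
 [  18   57   11    3   18]] [[28.78831563 28.90629742]
 [ 8.03174603  1.15873016]
 [56.8625     13.0375    ]
 [26.72087912 28.8967033 ]
 [37.5        12.58333333]
 [32.5        15.        ]
 [35.         16.        ]
 [ 1.59803922 48.62745098]
 [49.0397351  56.19205298]
 [24.11111111 58.55555556]]
face [0.4612 0.1718 0.041 ]
dialdisc [0.4623 0.1728 0.047 ]
green [0.4996 0.1596 0.045 ]
red_o [0.4905 0.1378 0.041 ]
red_i [0.4827 0.1482 0.041 ]
ptr_o [0.4838 0.1762 0.074 ]
ptr_i [0.4641 0.1721 0.074 ]
c1 [0.4928 0.2215 0.039 ]
c2 [0.5101 0.1423 0.039 ]
c3 [0.4314 0.123  0.039 ]
c4 [0.4125 0.2035 0.039 ]
(445, 210) [0.4735 0.1774 0.075 ]
(400, 180) [0.4879 0.1941 0.0431]
(360, 240) [0.4587 0.2134 0.0405]
(122, 95) [0.5256 0.3287 0.0977]
(60, 330) [0.4178 0.3571 0.0784]
(185, 330) [0.4178 0.2993 0.0794]
(185, 480) [0.349  0.2992 0.0801]
(60, 480) [0.349  0.3567 0.079 ]
soap [array([0.4257, 0.3594, 0.08  ]), array([0.4201, 0.2961, 0.08  ]), array([0.343 , 0.2968, 0.08  ]), array([0.3455, 0.3612, 0.08  ])]
glue [array([0.5256, 0.3282, 0.097 ])]
```

```bash
cat >> h.py <<'E'
from scipy.spatial.transform import Rotation as R
def tool(st):
    q=st['orientation']; return R.from_quat([q[1],q[2],q[3],q[0]]).as_matrix()
def ang(v): return np.degrees(np.arctan2(v[1],v[0]))
E
python3 - <<'E'
from workcell import env
from h import *
s=env.get_state(); M=tool(s); print(M.round(4))
print('y angle',ang(M[:,1]))
d=np.array([.4617,.1724,.16])-s['tcp_pos']; print('offset cm',M.T@d*100)
E
```

```text
[[-7.000e-04  3.809e-01  9.246e-01]
 [-1.200e-03  9.246e-01 -3.809e-01]
 [-1.000e+00 -1.400e-03 -2.000e-04]]
y angle 67.61027984299402
offset cm [  7.08718504 -23.92419836  36.12638528]
```

servo_tool(
  increments=[
    {"offset": [0,-2,3],"yaw": -5},
    {"offset": [0,-5,7.5],"yaw": -10},
    {"offset": [0,-8,12],"yaw": -15},
    {"offset": [1,-11,16.5],"yaw": -20},
    {"offset": [2,-14,21],"yaw": -25},
    {"offset": [3,-17,25.5],"yaw": -30},
    {"offset": [4,-20,30],"yaw": -35},
    {"offset": [5,-22.5,34],"yaw": -35},
  ],
  claw=1,
)

```text
clock: 0.95
tcp_pos: [0.4336, 0.2134, 0.1862]
orientation: [0.703, -0.078, 0.703, 0.078]
wrist_force: [0.7, 0.7, -0.1]
finger_gap: 0.0855
```

servo_tool(
  increments=[
    {"offset": [0,-1.2,0.5],"yaw": 0},
    {"offset": [1,-2.4,0.9],"yaw": 0},
    {"offset": [2,-2.4,0.9],"yaw": 0},
    {"offset": [2,-2.4,0.9],"yaw": 0},
    {"offset": [2,-2.4,0.9],"yaw": 0},
    {"offset": [2,-2.4,0.9],"yaw": 0},
    {"offset": [2,-2.4,0.9],"yaw": 0},
    {"offset": [2,-2.4,0.9],"yaw": 0},
  ],
)

```text
clock: 1.75
tcp_pos: [0.447, 0.1943, 0.1669]
orientation: [0.703, -0.078, 0.703, 0.078]
wrist_force: [-0.6, 0.5, -0.1]
finger_gap: 0.0855
```

```bash
python3 - <<'E'
from workcell import env
import cv2,numpy as np,pickle
from h import *
s=env.get_state(); print(s['tcp_pos'],s['wrist_force'],s['joint_pos'].round(3),ang(tool(s)[:,1]))
m=env.camera_model('wrist'); p,d=env.read_camera('wrist')
pickle.dump((s,m,p,d),open('pics/w1.pkl','wb')); cv2.imwrite('pics/w1.png',p[:,:,::-1])
E
```

```text
[0.44696974 0.19434221 0.16688344] [-0.62022608  0.51807496 -0.05144029] [ 0.245  0.175 -0.296  1.099  0.     0.024] 102.66889049213897
```

View pics/w1.png

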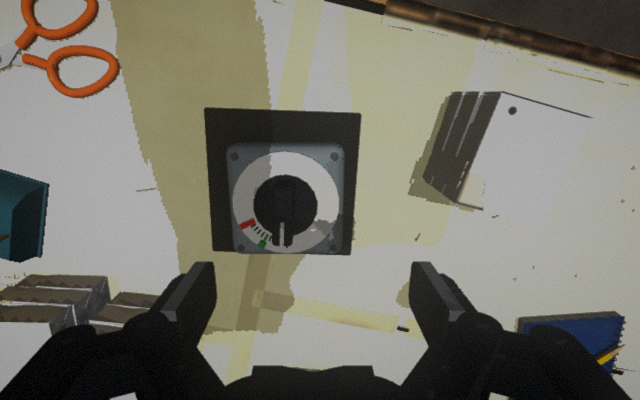

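```bash
python3 - <<'E'
import cv2,numpy as np,pickle
s,m,p,d=pickle.load(open('pics/w1.pkl','rb'))
c=p[95:265,195:375]
g=np.clip(255*(c/255.)**.6,0,255).astype(np.uint8)
cv2.imwrite('pics/w1z.png',cv2.resize(g[:,:,::-1],None,fx=3.5,fy=3.5,interpolation=cv2.INTER_CUBIC))
c=p[180:260,225:345]
g=np.clip(255*(c/255.)**.6,0,255).astype(np.uint8)
cv2.imwrite('pics/w1y.png',cv2.resize(g[:,:,::-1],None,fx=6,fy=6,interpolation=cv2.INTER_CUBIC))
E
```

```text
(no output)
```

View pics/w1z.png

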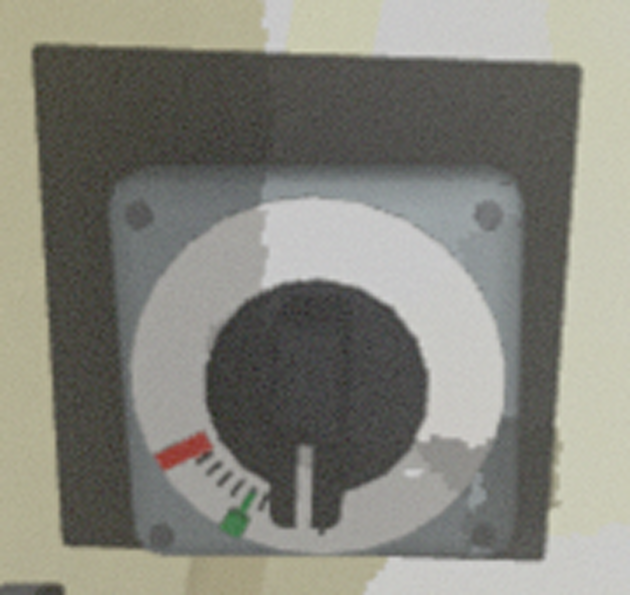

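View pics/w1y.png

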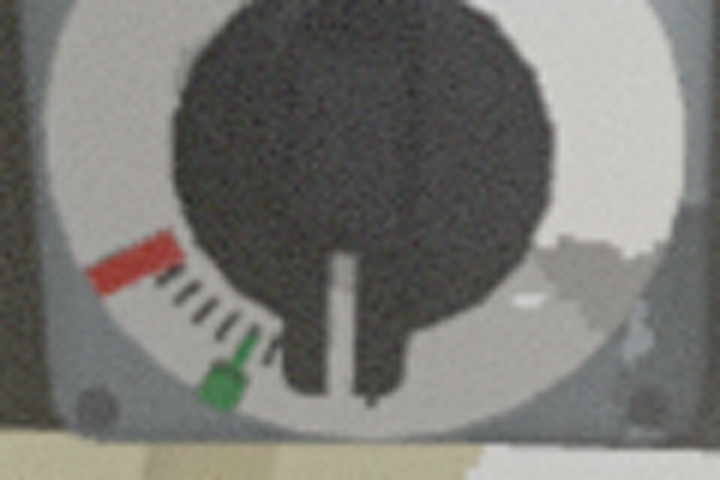

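```bash
python3 - <<'E'
import cv2,numpy as np,pickle
from h import *
s,m,p,d=pickle.load(open('pics/w1.pkl','rb'))
Y=lambda x,y:(225+(x-2.5)/6,180+(y-2.5)/6)
Z=lambda x,y:(195+(x-1.25)/3.5,95+(y-1.25)/3.5)
w=lambda q,z:onz(m,*q,z)
sc=np.array([w(Z(*q),.039) for q in [(139,215),(488,215),(483,533),(162,534)]]); print('screws',sc.round(4), [np.linalg.norm(sc[i]-sc[i-1]).round(4) for i in range(4)],sc.mean(0))
# face rim points in Z image -> world circle
rim=np.array([w(Z(*q),.041)[:2] for q in [(133,375),(317,197),(503,375),(190,243),(445,243),(320,552),(443,510),(150,450)]])
A=np.c_[2*rim,np.ones(len(rim))]; x=np.linalg.lstsq(A,(rim**2).sum(1),rcond=None)[0]; print('face c',x[:2],'r',np.sqrt(x[2]+x[0]**2+x[1]**2))
c=x[:2]
hsv=cv2.cvtColor(p,cv2.COLOR_RGB2HSV)
zero=12.5
def cen(mask): 
    ys,xs=np.nonzero(mask); return xs.mean(),ys.mean(),len(xs)
b=np.zeros(p.shape[:2],bool); b[180:260,225:345]=1
gm=b&(hsv[...,0]>45)&(hsv[...,0]<80)&(hsv[...,1]>100); rm=b&((hsv[...,0]<8)|(hsv[...,0]>172))&(hsv[...,1]>100)
g=cen(gm); r=cen(rm); print(g,r)
for c in (x[:2],sc.mean(0)[:2]):
  for n,q,z in [('green blob',g[:2],.045),('green tab',Y(223,388),.045),('red',r[:2],.041),('red_o',Y(97,282),.041),('ptr_o',Y(343,395),.074)]:
    P=w(q,z)[:2]; print(n,P.round(4),'r',np.linalg.norm(P-c).round(4),'ang',ang(P-c).round(2))
a=w(Y(343,395),.074);bb=w(Y(345,255),.074);print('ptr dir',ang(a-bb))
ex=sc[3]-sc[0]+sc[2]-sc[1]; print('timer yaw screws',ang(ex), ang(sc[3]-sc[0]),ang(sc[2]-sc[1]),ang(sc[0]-sc[1])-90+180,ang(sc[3]-sc[2])+90)
# bar end corners
print('bar end',w(Y(285,385),.07),w(Y(407,385),.07))
for q in [Y(300,375),Y(390,375),Y(343,300),Y(330,100),Y(343,350)]:
  o,rr=ray(m,*q); print((o+rr*d[int(round(q[1])),int(round(q[0]))]).round(4))
E
```

```text
screws [[0.4305 0.1253 0.039 ]
 [0.4126 0.2048 0.039 ]
 [0.4919 0.2229 0.039 ]
 [0.51   0.1433 0.039 ]] [np.float64(0.0816), np.float64(0.0814), np.float64(0.0813), np.float64(0.0817)] [0.4612428  0.17405509 0.039     ]
face c [0.46096853 0.17427861] r 0.045142154938533345
(np.float64(262.2888888888889), np.float64(242.82222222222222), 45) (np.float64(247.28571428571428), np.float64(223.3846153846154), 91)
green blob [0.4988 0.1614] r 0.0399 ang -18.76
green tab [0.5002 0.1612] r 0.0413 ang -18.41
red [0.4855 0.1454] r 0.0379 ang -49.72
red_o [0.4896 0.1403] r 0.0444 ang -49.82
ptr_o [0.4836 0.1783] r 0.023 ang 9.96
green blob [0.4988 0.1614] r 0.0396 ang -18.58
green tab [0.5002 0.1612] r 0.041 ang -18.23
red [0.4855 0.1454] r 0.0376 ang -49.81
red_o [0.4896 0.1403] r 0.0441 ang -49.9
ptr_o [0.4836 0.1783] r 0.0228 ang 10.63
ptr dir 10.322726412863151
timer yaw screws 12.803909210269566 12.721584202433197 12.886523821200102 12.653708458455583 12.85479509343999
bar end [0.48580156 0.170589   0.07      ] [0.48230098 0.18617428 0.07      ]
[0.4821 0.1723 0.074 ]
[0.4795 0.1836 0.0741]
[0.4704 0.1757 0.0746]
[0.4446 0.1691 0.0752]
[0.4777 0.177  0.0733]
```

servo_tool(
  increments=[
    {"offset": [0,-1.2,0.5],"yaw": 0.7},
    {"offset": [0,-2.3,0.9],"yaw": 1.4},
    {"offset": [2,-2.3,0.9],"yaw": 1.4},
    {"offset": [4,-2.3,0.9],"yaw": 1.4},
    {"offset": [6,-2.3,0.9],"yaw": 1.4},
    {"offset": [7,-2.3,0.9],"yaw": 1.4},
    {"offset": [7,-2.3,0.9],"yaw": 1.4},
    {"offset": [7,-2.3,0.9],"yaw": 1.4},
  ],
)

```text
clock: 2.6
tcp_pos: [0.4613, 0.1729, 0.0969]
orientation: [0.704, -0.069, 0.704, 0.069]
wrist_force: [0.7, -0.1, 0.4]
finger_gap: 0.0855
```

```bash
cat > st.py <<'E'
from workcell import env
from h import *
s=env.get_state(); M=tool(s)
print(s['clock'],s['tcp_pos'].round(4),'F',s['wrist_force'].round(1),'T',s['ft_torque'].round(2),'gap',round(s['finger_gap'],4),'yang',ang(M[:,1]).round(2),'tilt',M[:,0].round(4))
print('to axis, tool cm',(M.T@(np.array([.461,.174,s['tcp_pos'][2]])-s['tcp_pos'])*100).round(2))
E
python3 st.py
```

```text
2.6 [0.4613 0.1729 0.0969] F [ 0.7 -0.1  0.4] T [ 0.05 -0.01  0.06] gap 0.0855 yang 101.16 tilt [ 3.e-04  1.e-04 -1.e+00]
to axis, tool cm [ 0.    0.11 -0.01]
```

servo_tool(
  increments=[
    {"offset": [1,0.1,0],"yaw": 0},
    {"offset": [2,0.1,0],"yaw": 0},
    {"offset": [3,0.1,0],"yaw": 0},
    {"offset": [4,0.1,0],"yaw": 0},
    {"offset": [4.5,0.1,0],"yaw": 0},
    {"offset": [4.5,0.1,0],"yaw": 0},
    {"offset": [4.5,0.1,0],"yaw": 0},
    {"offset": [4.5,0.1,0],"yaw": 0},
  ],
)

```text
clock: 3.4
tcp_pos: [0.461, 0.1743, 0.0519]
orientation: [0.704, -0.069, 0.703, 0.069]
wrist_force: [-0.4, -0.8, 0.5]
finger_gap: 0.0853
```

```bash
python3 st.py; python3 - <<'E'
from workcell import env
import cv2
p,d=env.read_camera('wrist'); cv2.imwrite('pics/w2.png',p[:,:,::-1])
E
```

```text
3.4 [0.461  0.1743 0.0519] F [-0.4 -0.8  0.5] T [ 0.02  0.05 -0.01] gap 0.0853 yang 101.21 tilt [ 8.e-04  2.e-04 -1.e+00]
to axis, tool cm [-0.   -0.03 -0.01]
```

View pics/w2.png

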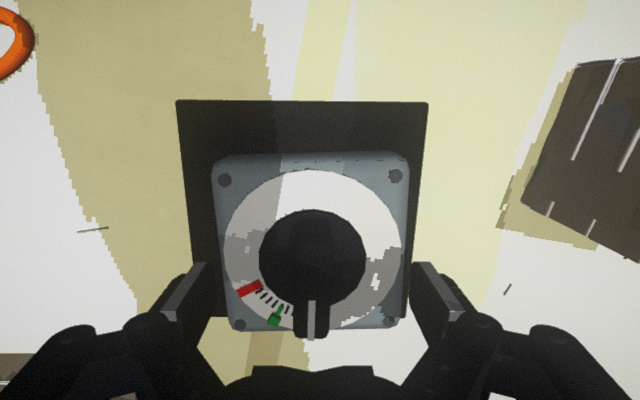

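servo_tool(
  increments=[
    {"offset": [0,0,0],"yaw": 0},
    {"offset": [0,0,0],"yaw": 0},
    {"offset": [0,0,0],"yaw": 0},
    {"offset": [0,0,0],"yaw": 0},
    {"offset": [0,0,0],"yaw": 0},
    {"offset": [0,0,0],"yaw": 0},
    {"offset": [0,0,0],"yaw": 0},
    {"offset": [0,0,0],"yaw": 0},
  ],
  claw=0,
  force=70,
)

```text
clock: 4.25
tcp_pos: [0.4607, 0.1742, 0.0517]
orientation: [0.704, -0.069, 0.704, 0.069]
wrist_force: [-1.1, -0.1, 4.4]
finger_gap: 0.0148
```

```bash
python3 st.py
```

```text
4.25 [0.4607 0.1742 0.0517] F [-1.1 -0.1  4.4] T [-0.15  0.18 -0.06] gap 0.0148 yang 101.2 tilt [ 3.e-04 -0.e+00 -1.e+00]
to axis, tool cm [ 0.   -0.03  0.02]
```

servo_tool(
  increments=[
    {"offset": [0.02,0,0],"yaw": 0},
    {"offset": [0.04,0,0],"yaw": 0},
    {"offset": [0.06,0,0],"yaw": 0},
    {"offset": [0.08,0,0],"yaw": 0},
    {"offset": [0.1,0,0],"yaw": 0},
    {"offset": [0.1,0,0],"yaw": 0},
    {"offset": [0.1,0,0],"yaw": 0},
    {"offset": [0.1,0,0],"yaw": 0},
  ],
)

```text
clock: 5.05
tcp_pos: [0.4608, 0.1742, 0.0517]
orientation: [0.704, -0.069, 0.703, 0.069]
wrist_force: [-4.0, -0.5, 12.1]
finger_gap: 0.0144
```

```bash
python3 st.py
```

```text
5.05 [0.4608 0.1742 0.0517] F [-4.  -0.5 12.1] T [-0.28  0.75 -0.07] gap 0.0144 yang 101.21 tilt [ 9.e-04 -0.e+00 -1.e+00]
to axis, tool cm [ 0.   -0.03  0.02]
```

servo_tool(
  increments=[
    {"offset": [0.03,0,-0.01],"yaw": 0},
    {"offset": [0.06,0,-0.02],"yaw": 0},
    {"offset": [0.09,0,-0.03],"yaw": 0},
    {"offset": [0.12,0,-0.04],"yaw": 0},
    {"offset": [0.12,0,-0.04],"yaw": 0},
    {"offset": [0.12,0,-0.04],"yaw": 0},
    {"offset": [0.12,0,-0.04],"yaw": 0},
    {"offset": [0.12,0,-0.04],"yaw": 0},
  ],
)

```text
clock: 5.85
tcp_pos: [0.4608, 0.1742, 0.0516]
orientation: [0.705, -0.069, 0.703, 0.069]
wrist_force: [-6.6, -1.0, 22.2]
finger_gap: 0.0145
```

```bash
python3 st.py
```

```text
5.85 [0.4608 0.1742 0.0516] F [-6.6 -1.  22.2] T [-0.47  1.29 -0.04] gap 0.0145 yang 101.21 tilt [ 2.2e-03  2.0e-04 -1.0e+00]
to axis, tool cm [ 0.   -0.03  0.01]
```

servo_tool(
  increments=[
    {"offset": [0,0,-0.04],"yaw": 0},
    {"offset": [0,0,-0.08],"yaw": 0},
    {"offset": [0,0,-0.1],"yaw": 1},
    {"offset": [0,0,-0.1],"yaw": 2},
    {"offset": [0,0,-0.1],"yaw": 4},
    {"offset": [0,0,-0.1],"yaw": 6},
    {"offset": [0,0,-0.1],"yaw": 8},
    {"offset": [0,0,-0.1],"yaw": 8},
  ],
)

```text
clock: 6.65
tcp_pos: [0.4608, 0.1744, 0.0516]
orientation: [0.708, -0.019, 0.705, 0.02]
wrist_force: [-4.6, -1.2, 18.1]
finger_gap: 0.0144
```

```bash
python3 st.py
```

```text
6.65 [0.4608 0.1744 0.0516] F [-4.6 -1.2 18.1] T [-0.19  0.85 -0.05] gap 0.0144 yang 93.19 tilt [ 0.0038  0.001  -1.    ]
to axis, tool cm [ 0.   -0.04  0.02]
```

```bash
cat > look.py <<'E'
import sys,cv2,pickle
from workcell import env
from h import *
n=sys.argv[1]
s=env.get_state(); m=env.camera_model('wrist'); p,d=env.read_camera('wrist')
t,dt=env.read_camera('top')
pickle.dump((s,m,p,d,t,dt),open(f'pics/{n}.pkl','wb'))
g=np.clip(255*(p/255.)**.6,0,255).astype(np.uint8)
cv2.imwrite(f'pics/{n}.png',g[:,:,::-1])
c=t[185:260,325:410]; g=np.clip(255*(c/255.)**.6,0,255).astype(np.uint8)
cv2.imwrite(f'pics/{n}t.png',cv2.resize(g[:,:,::-1],None,fx=6,fy=6,interpolation=cv2.INTER_CUBIC))
E
python3 look.py w3; python3 st.py
```

```text
6.75 [0.4607 0.1744 0.0516] F [-3.4 -0.5 19.3] T [-0.22  0.8  -0.1 ] gap 0.0146 yang 93.21 tilt [ 0.0037  0.001  -1.    ]
to axis, tool cm [ 0.   -0.04  0.02]
```

View pics/w3.png

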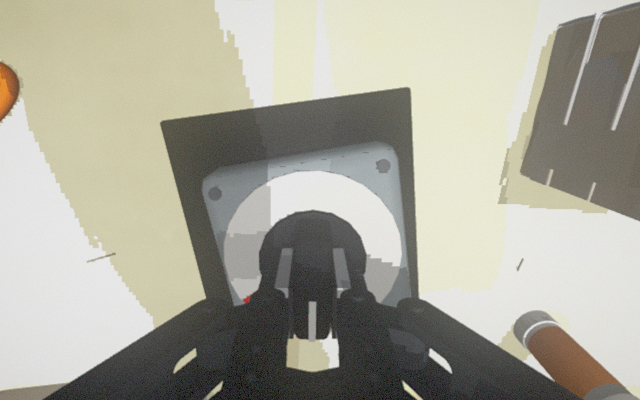

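View pics/w3t.png

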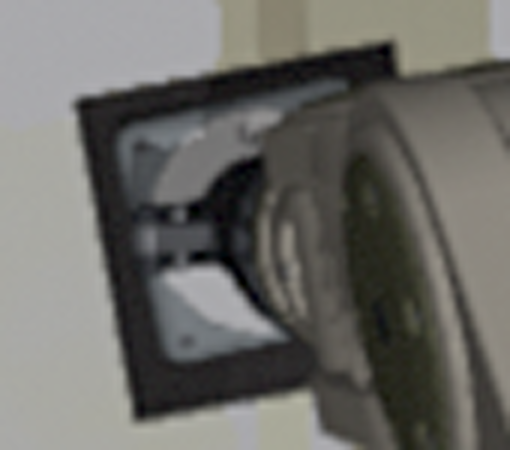

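```bash
python3 - <<'E'
import pickle
from h import *
s,m,p,d,t,dt=pickle.load(open('pics/w3.pkl','rb'))
a=onz(m,215,193,.039);b=onz(m,383,166,.039)
print(a,b,np.linalg.norm(a-b),ang(a-b)+90)
M1=onz(m,161,122,.005);M2=onz(m,410,88,.005);print(ang(M1-M2)+90,M1,M2)
E
```

```text
[0.43043487 0.12535049 0.039     ] [0.41274044 0.20502797 0.039     ] 0.08161859079177647 12.52080629756081
10.613376060060418 [0.40148692 0.08713102 0.005     ] [0.37618805 0.22214001 0.005     ]
```

servo_tool(
  increments=[
    {"offset": [0.02,0,0],"yaw": 3},
    {"offset": [0.02,0,0],"yaw": 6},
    {"offset": [0.02,0,0],"yaw": 9},
    {"offset": [0.02,0,0],"yaw": 12},
    {"offset": [0.02,0,0],"yaw": 15},
    {"offset": [0.02,0,0],"yaw": 18},
    {"offset": [0.02,0,0],"yaw": 20},
    {"offset": [0.02,0,0],"yaw": 20},
  ],
)

```text
clock: 7.55
tcp_pos: [0.4608, 0.1749, 0.0516]
orientation: [0.701, 0.104, 0.698, -0.102]
wrist_force: [-4.2, 0.7, 20.1]
finger_gap: 0.0148
```

```bash
python3 st.py
```

```text
7.55 [0.4608 0.1749 0.0516] F [-4.2  0.7 20.1] T [ 0.08  0.9  -0.08] gap 0.0148 yang 73.2 tilt [ 0.004  0.002 -1.   ]
to axis, tool cm [-0.   -0.08  0.05]
```

```bash
python3 look.py w4; python3 st.py
```

```text
7.65 [0.4608 0.1749 0.0516] F [-3.2  0.3 19.5] T [ 0.13  0.92 -0.12] gap 0.0144 yang 73.23 tilt [ 0.004  0.002 -1.   ]
to axis, tool cm [-0.   -0.08  0.04]
```

View pics/w4.png

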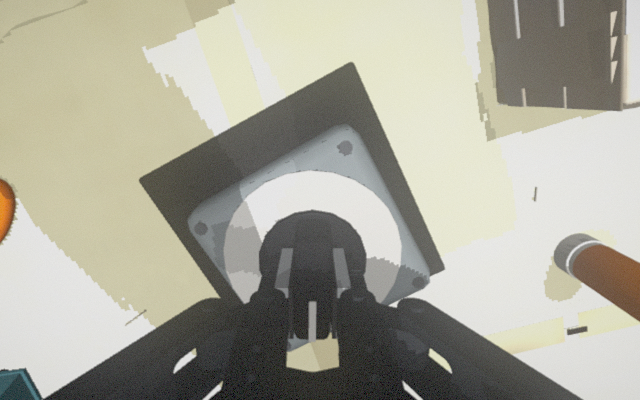

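```bash
cat > scr.py <<'E'
import pickle,sys,ast
from h import *
s,m,p,d,t,dt=pickle.load(open(f'pics/{sys.argv[1]}.pkl','rb'))
P=[onz(m,*q,.039) for q in ast.literal_eval(sys.argv[2])]
print(np.round(P,4)); 
for i in range(1,len(P)): print(np.linalg.norm(P[i]-P[i-1]).round(4),ang(P[i]-P[i-1]).round(2))
E
python3 scr.py w4 "[(345,148),(201,228)]"; python3 scr.py w4 "[(418,282),(345,148),(201,228)]"
```

```text
[[0.4128 0.2049 0.039 ]
 [0.4306 0.1254 0.039 ]]
0.0814 -77.42
[[0.4925 0.2234 0.039 ]
 [0.4128 0.2049 0.039 ]
 [0.4306 0.1254 0.039 ]]
0.0818 -166.89
0.0814 -77.42
```

servo_tool(
  increments=[
    {"offset": [0.02,0,0],"yaw": 3},
    {"offset": [0.02,0,0],"yaw": 6},
    {"offset": [0.02,0,0],"yaw": 9},
    {"offset": [0.02,0,0],"yaw": 12},
    {"offset": [0.02,0,0],"yaw": 15},
    {"offset": [0.02,0,0],"yaw": 18},
    {"offset": [0.02,0,0],"yaw": 20},
    {"offset": [0.02,0,0],"yaw": 20},
  ],
)

```text
clock: 8.45
tcp_pos: [0.4611, 0.1753, 0.0516]
orientation: [0.672, 0.225, 0.67, -0.222]
wrist_force: [-4.1, 1.6, 20.2]
finger_gap: 0.0146
```

```bash
python3 st.py
```

```text
8.45 [0.4611 0.1753 0.0516] F [-4.1  1.6 20.2] T [ 0.39  0.91 -0.03] gap 0.0146 yang 53.22 tilt [ 0.0045  0.0029 -1.    ]
to axis, tool cm [-0.   -0.11  0.08]
```

servo_tool(
  increments=[
    {"offset": [0.01,0,0],"yaw": 3},
    {"offset": [0.01,0,0],"yaw": 6},
    {"offset": [0.01,0,0],"yaw": 9},
    {"offset": [0.01,0,0],"yaw": 12},
    {"offset": [0.01,0,0],"yaw": 15},
    {"offset": [0.01,0,0],"yaw": 18},
    {"offset": [0.01,0,0],"yaw": 21},
    {"offset": [0.01,0,0],"yaw": 21},
  ],
)

```text
clock: 9.25
tcp_pos: [0.4615, 0.1757, 0.0516]
orientation: [0.62, 0.344, 0.618, -0.34]
wrist_force: [-2.8, 3.7, 20.8]
finger_gap: 0.0149
```

```bash
python3 st.py;  python3 look.py w5
```

```text
9.25 [0.4615 0.1757 0.0516] F [-2.8  3.7 20.8] T [ 0.6   0.8  -0.13] gap 0.0149 yang 32.2 tilt [ 0.0052  0.0037 -1.    ]
to axis, tool cm [-0.   -0.13  0.12]
```

View pics/w5.png

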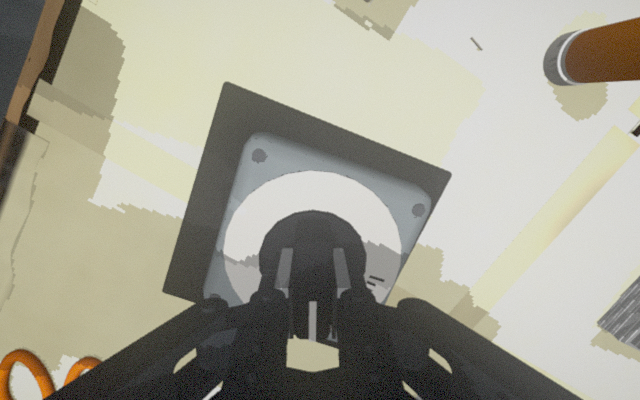

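```bash
python3 scr.py w5 "[(260,156),(419,210)]"; python3 - <<'E'
import pickle
from h import *
s,m,p,d,t,dt=pickle.load(open('pics/w5.pkl','rb'))
a=onz(m,313,335,.074);b=onz(m,312.5,303,.074);print(a,b,ang(a-b),'tool z',ang(tool(s)[:,2]))
E
```

```text
[[0.4133 0.2051 0.039 ]
 [0.493  0.2234 0.039 ]]
0.0817 12.98
[0.4724398  0.15718072 0.074     ] [0.46369014 0.17067006 0.074     ] -57.03112234643011 tool z -57.79703725044622
```

servo_tool(
  increments=[
    {"offset": [0,0,0],"yaw": -3},
    {"offset": [0,0,0],"yaw": -6},
    {"offset": [0,0,0],"yaw": -9},
    {"offset": [0,0,0],"yaw": -12},
    {"offset": [0,0,0],"yaw": -15},
    {"offset": [0,0,0],"yaw": -18},
    {"offset": [0,0,0],"yaw": -21},
    {"offset": [0,0,0],"yaw": -21},
  ],
)

```text
clock: 10.15
tcp_pos: [0.4611, 0.1753, 0.0516]
orientation: [0.672, 0.224, 0.67, -0.221]
wrist_force: [-3.0, 2.2, 22.3]
finger_gap: 0.0146
```

```bash
python3 st.py
```

```text
10.15 [0.4611 0.1753 0.0516] F [-3.   2.2 22.3] T [0.27 1.04 0.13] gap 0.0146 yang 53.33 tilt [ 0.0046  0.0029 -1.    ]
to axis, tool cm [-0.   -0.11  0.07]
```

servo_tool(
  increments=[
    {"offset": [0,0,0],"yaw": -2},
    {"offset": [0,0,0],"yaw": -4},
    {"offset": [0,0,0],"yaw": -6},
    {"offset": [0,0,0],"yaw": -8},
    {"offset": [0,0,0],"yaw": -10},
    {"offset": [0,0,0],"yaw": -12},
    {"offset": [0,0,0],"yaw": -13.5},
    {"offset": [0,0,0],"yaw": -13.5},
  ],
)

```text
clock: 10.95
tcp_pos: [0.4609, 0.175, 0.0516]
orientation: [0.694, 0.143, 0.691, -0.141]
wrist_force: [-5.5, 1.4, 21.8]
finger_gap: 0.0144
```

```bash
python3 st.py;  python3 look.py w6; python3 - <<'E'
import pickle,cv2
from h import *
s,m,p,d,t,dt=pickle.load(open('pics/w6.pkl','rb'))
c=p[240:360,250:380]; g=np.clip(255*(c/255.)**.6,0,255).astype(np.uint8)
cv2.imwrite('pics/w6z.png',cv2.resize(g[:,:,::-1],None,fx=5,fy=5,interpolation=cv2.INTER_CUBIC))
E
```

```text
10.95 [0.4609 0.175  0.0516] F [-5.5  1.4 21.8] T [0.14 1.06 0.04] gap 0.0144 yang 66.78 tilt [ 0.0043  0.0024 -1.    ]
to axis, tool cm [-0.   -0.09  0.05]
```

View pics/w6.png

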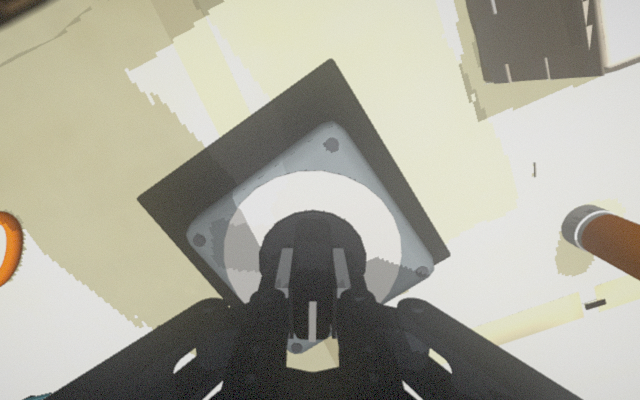

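View pics/w6z.png

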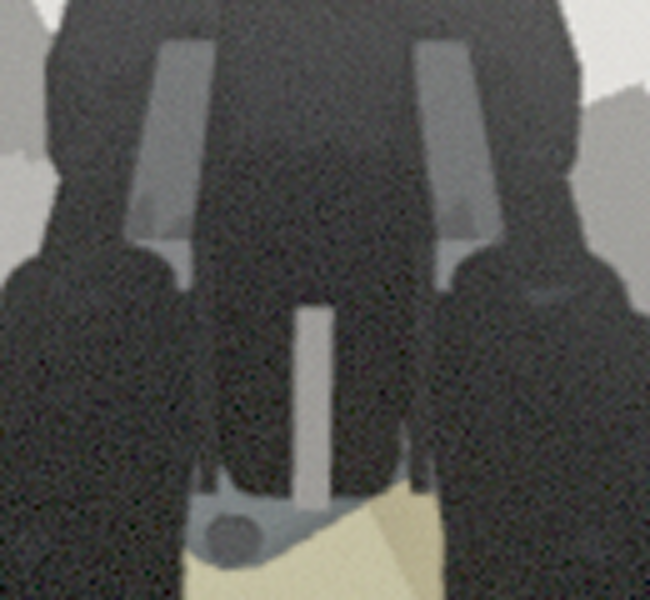

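```bash
python3 scr.py w6 "[(331,145),(200,240),(297,348.2),(422,271.5)]"; python3 - <<'E'
import pickle
from h import *
s,m,p,d,t,dt=pickle.load(open('pics/w6.pkl','rb'))
Z=lambda x,y:(250+(x-2)/5,240+(y-2)/5)
a=onz(m,*Z(313.5,505),.074);b=onz(m,*Z(315,307),.074);print(a,b,ang(a-b),'tool z',ang(tool(s)[:,2]))
for c in ([.4615,.1745,.074],[.461,.1742,.074]): print(ang(a-np.array(c)),np.linalg.norm(a-c))
E
```

```text
[[0.4127 0.2047 0.039 ]
 [0.4308 0.1256 0.039 ]
 [0.5114 0.1434 0.039 ]
 [0.4927 0.2235 0.039 ]]
0.0811 -77.1
0.0826 12.46
0.0823 103.19
[0.48275991 0.16503344 0.074     ] [0.46440342 0.1730529  0.074     ] -23.59924245939212 tool z -23.225602737129595
-24.002336863122988 0.0232722911343552
-22.843703302982814 0.02361185100749418
```

servo_tool(
  increments=[
    {"offset": [0,0,0],"yaw": -1},
    {"offset": [0,0,0],"yaw": -2},
    {"offset": [0,0,0],"yaw": -3},
    {"offset": [0,0,0],"yaw": -4},
    {"offset": [0,0,0],"yaw": -4.9},
    {"offset": [0,0,0],"yaw": -4.9},
    {"offset": [0,0,0],"yaw": -4.9},
    {"offset": [0,0,0],"yaw": -4.9},
  ],
)

```text
clock: 11.85
tcp_pos: [0.4608, 0.1749, 0.0516]
orientation: [0.699, 0.114, 0.697, -0.112]
wrist_force: [-4.7, 1.2, 21.9]
finger_gap: 0.0145
```

```bash
python3 st.py;  python3 look.py w7; python3 - <<'E'
import pickle,cv2
from h import *
s,m,p,d,t,dt=pickle.load(open('pics/w7.pkl','rb'))
c=p[240:360,250:380]; g=np.clip(255*(c/255.)**.6,0,255).astype(np.uint8)
cv2.imwrite('pics/w7z.png',cv2.resize(g[:,:,::-1],None,fx=5,fy=5,interpolation=cv2.INTER_CUBIC))
E
```

```text
11.85 [0.4608 0.1749 0.0516] F [-4.7  1.2 21.9] T [0.11 1.09 0.02] gap 0.0145 yang 71.64 tilt [ 0.0041  0.0021 -1.    ]
to axis, tool cm [-0.   -0.08  0.05]
```

View pics/w7z.png

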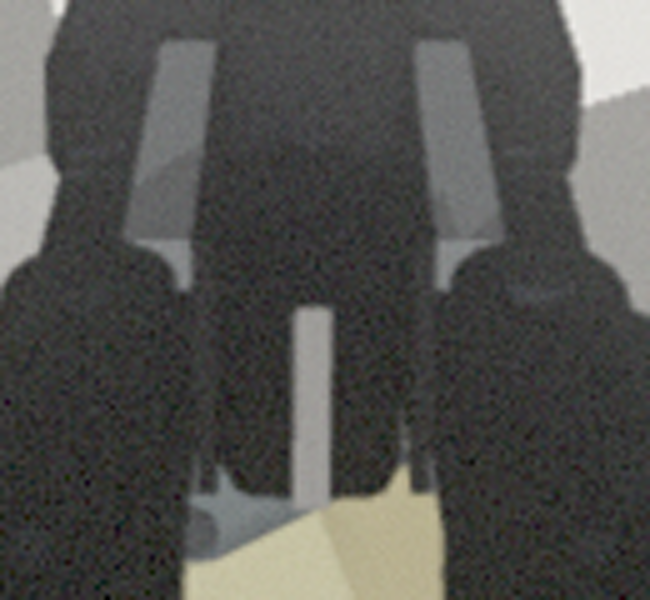

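servo_tool(
  increments=[
    {"offset": [-0.04,0,0],"yaw": 0},
    {"offset": [-0.08,0,0],"yaw": 0},
    {"offset": [-0.12,0,0],"yaw": 0},
    {"offset": [-0.12,0,0],"yaw": 0},
    {"offset": [-0.12,0,0],"yaw": 0},
    {"offset": [-0.12,0,0],"yaw": 0},
    {"offset": [-0.12,0,0],"yaw": 0},
    {"offset": [-0.12,0,0],"yaw": 0},
  ],
)

```text
clock: 12.75
tcp_pos: [0.4608, 0.1749, 0.0517]
orientation: [0.699, 0.114, 0.697, -0.112]
wrist_force: [-1.2, 1.9, 12.0]
finger_gap: 0.0146
```

```bash
python3 st.py
```

```text
12.75 [0.4608 0.1749 0.0517] F [-1.2  1.9 12. ] T [ 0.29  0.38 -0.03] gap 0.0146 yang 71.64 tilt [ 0.0035  0.0021 -1.    ]
to axis, tool cm [-0.   -0.08  0.05]
```

servo_tool(
  increments=[
    {"offset": [0,0,0],"yaw": 0},
    {"offset": [0,0,0],"yaw": 0},
    {"offset": [0,0,0],"yaw": 0},
    {"offset": [0,0,0],"yaw": 0},
    {"offset": [0,0,0],"yaw": 0},
    {"offset": [0,0,0],"yaw": 0},
    {"offset": [0,0,0],"yaw": 0},
    {"offset": [0,0,0],"yaw": 0},
  ],
  claw=1,
)

```text
clock: 13.55
tcp_pos: [0.4592, 0.174, 0.05]
orientation: [0.698, 0.113, 0.698, -0.113]
wrist_force: [-0.9, 0.1, -0.9]
finger_gap: 0.0853
```

```bash
python3 st.py
```

```text
13.55 [0.4592 0.174  0.05  ] F [-0.9  0.1 -0.9] T [ 0.04  0.01 -0.05] gap 0.0853 yang 71.61 tilt [-0.e+00  1.e-04 -1.e+00]
to axis, tool cm [0.   0.06 0.17]
```

Released; raise to about the first look's height and inspect.

servo_tool(
  increments=[
    {"offset": [-1,0,0],"yaw": 0},
    {"offset": [-3,0,0],"yaw": 0},
    {"offset": [-6,0,0],"yaw": 0},
    {"offset": [-9,0,0],"yaw": 0},
    {"offset": [-11,0,0],"yaw": 0},
    {"offset": [-11,0,-1],"yaw": 0},
    {"offset": [-11,0,-2],"yaw": 0},
    {"offset": [-11,0,-2],"yaw": 0},
  ],
)

```text
clock: 14.35
tcp_pos: [0.4376, 0.1804, 0.159]
orientation: [0.697, 0.112, 0.699, -0.113]
wrist_force: [-0.6, 0.5, 0.2]
finger_gap: 0.0856
```

```bash
python3 st.py; python3 look.py w8; python3 - <<'E'
import pickle,cv2
from h import *
s,m,p,d,t,dt=pickle.load(open('pics/w8.pkl','rb'))
u,v=proj(m,[.461,.174,.045]).astype(int); print(u,v)
v0=max(0,min(v-60,400-120));u0=u-65
c=p[v0:v0+120,u0:u0+130]; g=np.clip(255*(c/255.)**.6,0,255).astype(np.uint8); print(u0,v0)
cv2.imwrite('pics/w8z.png',cv2.resize(g[:,:,::-1],None,fx=5,fy=5,interpolation=cv2.INTER_CUBIC))
E
```

```text
14.35 [0.4376 0.1804 0.159 ] F [-0.6  0.5  0.2] T [-0.04 -0.05  0.01] gap 0.0856 yang 71.67 tilt [-3.e-03 -4.e-04 -1.e+00]
to axis, tool cm [-0.01  0.13  2.42]
314 225
249 165
```

View pics/w8.png

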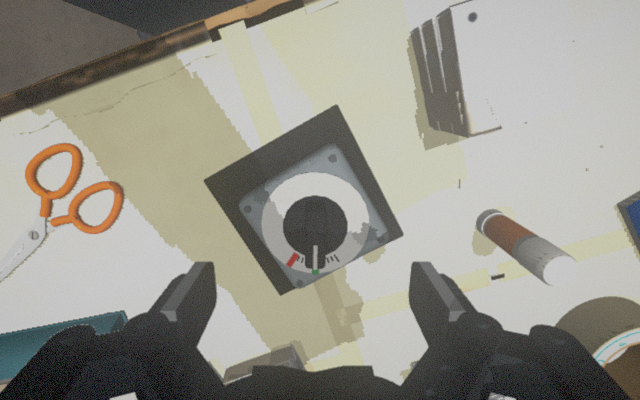

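View pics/w8z.png

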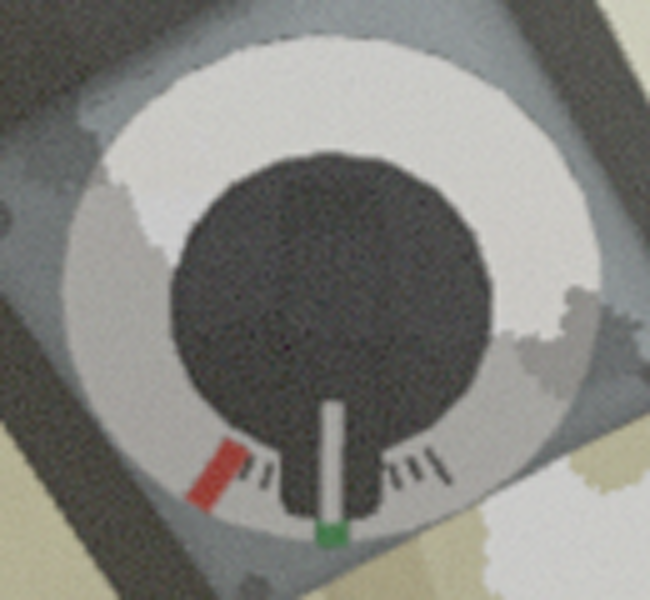

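```bash
python3 scr.py w8 "[(333,158),(248,210),(299.5,282),(380.5,239)]"; python3 - <<'E'
import pickle
from h import *
s,m,p,d,t,dt=pickle.load(open('pics/w8.pkl','rb'))
Z=lambda x,y:(249+(x-2)/5,165+(y-2)/5)
a=onz(m,*Z(331,515),.074);b=onz(m,*Z(333.5,405),.074);print('ptr',ang(a-b))
g=onz(m,*Z(331.5,536),.045)
rim=np.array([onz(m,*Z(*q),.041)[:2] for q in [(62,290),(325,36),(600,270),(140,118),(508,95),(120,445),(415,525)]])
A=np.c_[2*rim,np.ones(len(rim))]; x=np.linalg.lstsq(A,(rim**2).sum(1),rcond=None)[0]; c=x[:2]; print('c',c,np.sqrt(x[2]+c@c))
print('green',ang(g[:2]-c),np.linalg.norm(g[:2]-c),'ptr from c',ang(a[:2]-c))
# soap & glue from top image before/after
t0=np.load('pics/top0.npy'); import cv2
cv2.imwrite('pics/t8.png',np.vstack([cv2.resize(q[175:285,280:410][:,:,::-1],None,fx=3,fy=2.7) for q in (t0,t)]))
E
```

```text
[[0.4129 0.2053 0.039 ]
 [0.4323 0.1251 0.039 ]
 [0.5101 0.1437 0.039 ]
 [0.4924 0.2232 0.039 ]]
0.0825 -76.42
0.08 13.46
0.0814 102.53
ptr -19.386105335721307
c [0.46144475 0.17432303] 0.045013249187602876
green -18.37697195957405 0.04218017813664235 ptr from c -19.180158351220623
```

View pics/t8.png

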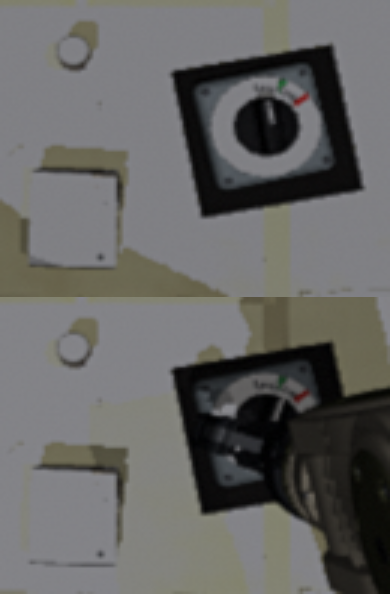

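```bash
python3 - <<'E'
import pickle,cv2
from h import *
s,m,p,d,t,dt=pickle.load(open('pics/w8.pkl','rb'))
c=np.array([.46125,.1743])
g=cv2.cvtColor(p,cv2.COLOR_RGB2GRAY).astype(float)
P=[]
for v in range(247,266):
    r=g[v,308:323]; w=np.clip(r-r.min()-15,0,None); w[:3]=0;w[-3:]=0
    if w.max()>40: P.append(onz(m,308+(w*np.arange(15)).sum()/w.sum(),v,.074)[:2])
P=np.array(P); k=np.linalg.svd(P-P.mean(0))[2][0]; k*=np.sign(k[0]); print(len(P),'ptr dir',ang(k),'from c',ang(P[-4:].mean(0)-c))
h=cv2.cvtColor(p,cv2.COLOR_RGB2HSV); M=(h[...,0]>45)&(h[...,0]<85)&(h[...,1]>90); M[:240]=0;M[280:]=0;M[:,:290]=0;M[:,340:]=0
ys,xs=np.nonzero(M); q=onz(m,xs.mean(),ys.mean(),.045)[:2]; print(len(xs),xs.mean(),ys.mean(),ang(q-c),np.linalg.norm(q-c))
E
```

```text
19 ptr dir -19.22675549890748 from c -19.170265771236064
27 314.8888888888889 270.962962962963 -18.278558678956795 0.04154663712412379
```

servo_tool(
  increments=[
    {"offset": [0,0,0.5],"yaw": 8},
    {"offset": [0,0,1],"yaw": 16},
    {"offset": [0,0,1],"yaw": 24},
    {"offset": [0,0,1],"yaw": 32},
    {"offset": [0,0,1],"yaw": 40},
    {"offset": [0,0,1],"yaw": 45},
    {"offset": [0,0,1],"yaw": 45},
    {"offset": [0,0,1],"yaw": 45},
  ],
)

```text
clock: 15.25
tcp_pos: [0.4495, 0.177, 0.1594]
orientation: [0.602, 0.371, 0.602, -0.371]
wrist_force: [0.1, -1.6, -0.3]
finger_gap: 0.0852
```

```bash
python3 st.py; python3 look.py w9; python3 - <<'E'
import pickle,cv2
from h import *
s,m,p,d,t,dt=pickle.load(open('pics/w9.pkl','rb'))
u,v=proj(m,[.461,.174,.045]).astype(int)
v0=max(0,min(v-60,400-120));u0=u-65
c=p[v0:v0+120,u0:u0+130]; g=np.clip(255*(c/255.)**.6,0,255).astype(np.uint8); print(u0,v0)
cv2.imwrite('pics/w9z.png',cv2.resize(g[:,:,::-1],None,fx=5,fy=5,interpolation=cv2.INTER_CUBIC))
E
```

```text
15.25 [0.4495 0.177  0.1594] F [ 0.1 -1.6 -0.3] T [-0.02 -0.03 -0.03] gap 0.0852 yang 26.73 tilt [-1.e-03 -2.e-04 -1.e+00]
to axis, tool cm [-0.    0.89  0.79]
259 146
```

View pics/w9z.png

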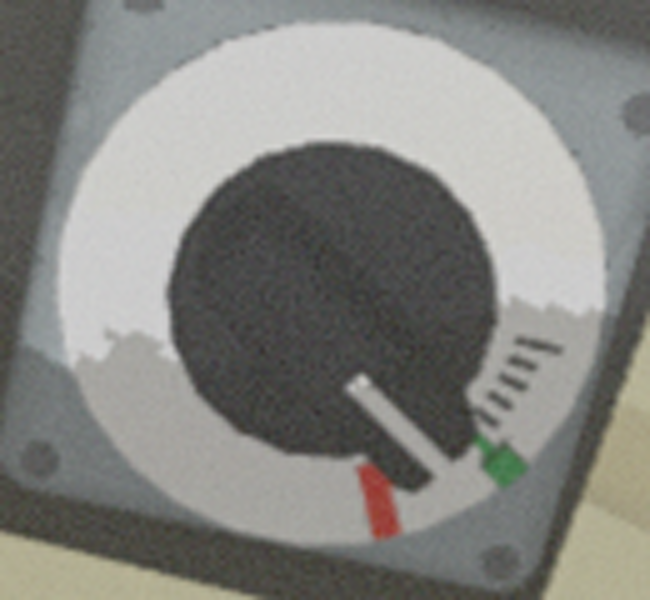

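```bash
python3 - <<'E'
import pickle,cv2
from h import *
s,m,p,d,t,dt=pickle.load(open('pics/w9.pkl','rb'))
Z=lambda x,y:(259+(x-2)/5,146+(y-2)/5)
rim=np.array([onz(m,*Z(*q),.041)[:2] for q in [(58,270),(340,21),(605,280),(140,95),(525,95),(130,462),(330,543),(571,400)]])
A=np.c_[2*rim,np.ones(len(rim))]; x=np.linalg.lstsq(A,(rim**2).sum(1),rcond=None)[0]; c=x[:2]; print('c',c,np.sqrt(x[2]+c@c))
h=cv2.cvtColor(p,cv2.COLOR_RGB2HSV)
M=np.zeros(p.shape[:2],np.uint8); x0,y0=Z(330,360);x1,y1=Z(455,490)
def line(z):
    W=(h[...,2]>p[220,320].max()+45)&(h[...,1]<40); mm=np.zeros_like(W); mm[int(y0):int(y1)-1,int(x0):int(x1)]=1
    n,l,st,ce=cv2.connectedComponentsWithStats((W&mm).astype(np.uint8)); return n,l,st,ce
n,l,st,ce=line(0); print(st,ce)
a=onz(m,*Z(438,471),.074);b=onz(m,*Z(357,382),.074);print('ptr',ang(a-b),'from c',ang(a[:2]-c))
G=(h[...,0]>45)&(h[...,0]<85)&(h[...,1]>90); G[:225]=0;G[250:]=0;G[:,:345]=0;G[:,370:]=0
ys,xs=np.nonzero(G); q=onz(m,xs.mean(),ys.mean(),.045)[:2]; print(len(xs),'green',ang(q-c),np.linalg.norm(q-c))
q=onz(m,*Z(505,466),.045)[:2];print('tab',ang(q-c),np.linalg.norm(q-c))
sc=[onz(m,*Z(*k),.039)[:2] for k in [(39,458),(500,562),(640,112)]]; print(np.round(sc,4),ang(sc[1]-sc[0])+90,ang(sc[2]-sc[1]))
E
```

```text
c [0.46137549 0.17437026] 0.045076258716311345
[[     0      0    640    400 255857]
 [   328    221     21     21    114]
 [   324    237      8      5     29]] [[319.49069988 199.48146816]
 [338.49122807 231.01754386]
 [326.89655172 239.10344828]]
ptr -22.347177721203145 from c -21.634974733846224
49 green -17.898403543873606 0.040166229989762534
tab -17.766340140093327 0.04135265585000678
[[0.4307 0.1252]
 [0.5109 0.1435]
 [0.492  0.2235]] 102.83590508893435 103.26081767308452
```

```bash
python3 - <<'E'
import pickle,cv2
from h import *
for n,Z,pts in [('w9',lambda x,y:(259+(x-2)/5,146+(y-2)/5),[(357,382),(380,407),(400,430),(420,452),(438,471),(260,200),(455,425),(380,480)]),('w8',lambda x,y:(249+(x-2)/5,165+(y-2)/5),[(333,410),(332,440),(332,470),(331,490),(331,512),(331,200),(370,490),(295,490)])]:
    s,m,p,d,t,dt=pickle.load(open(f'pics/{n}.pkl','rb'))
    print(n,'cam',m['world_from_camera'][:3,3].round(4))
    for q in pts:
        u,v=Z(*q); o,r=ray(m,u,v); print(q,(o+r*d[int(round(v)),int(round(u))]).round(4),p[int(round(v)),int(round(u))])
    c=p[int(Z(0,340)[1]):int(Z(0,560)[1]),int(Z(250,0)[0]):int(Z(560,0)[0])]; g=np.clip(255*(c/255.)**.5,0,255).astype(np.uint8)
    cv2.imwrite(f'pics/{n}q.png',cv2.resize(g[:,:,::-1],None,fx=12,fy=12,interpolation=cv2.INTER_NEAREST))
E
```

```text
w9 cam [0.4144 0.2454 0.302 ]
(357, 382) [0.4652 0.1731 0.074 ] [128 124 122]
(380, 407) [0.4697 0.1715 0.0751] [128 124 119]
(400, 430) [0.4741 0.1695 0.0748] [124 124 119]
(420, 452) [0.4784 0.1677 0.0747] [126 126 119]
(438, 471) [0.4822 0.1663 0.0749] [123 121 118]
(260, 200) [0.4414 0.1887 0.0628] [29 32 29]
(455, 425) [0.4815 0.1733 0.0729] [32 27 28]
(380, 480) [0.4842 0.1487 0.0413] [105  23  21]
w8 cam [0.3644 0.2044 0.3018]
(333, 410) [0.4659 0.1728 0.0742] [118 116 112]
(332, 440) [0.4702 0.1712 0.075 ] [123 121 116]
(332, 470) [0.4754 0.1695 0.0739] [125 121 118]
(331, 490) [0.4786 0.1683 0.0738] [121 121 115]
(331, 512) [0.4817 0.1673 0.0748] [124 120 113]
(331, 200) [0.4384 0.1816 0.0615] [26 30 24]
(370, 490) [0.481  0.1738 0.0729] [25 27 22]
(295, 490) [0.477  0.163  0.0736] [27 28 27]
```

View pics/w9q.png

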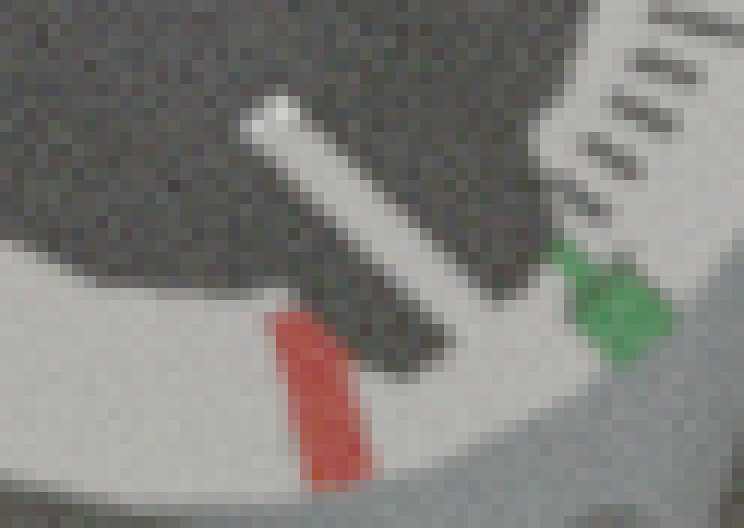

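```bash
cat > ptr.py <<'E'
import pickle,cv2,sys
from h import *
from scipy.ndimage import map_coordinates
def ptr(n,A,B):
    s,m,p,d=pickle.load(open(f'pics/{n}.pkl','rb'))[:4]
    g=cv2.cvtColor(p,cv2.COLOR_RGB2GRAY).astype(float)
    A=np.array(A,float);B=np.array(B,float)
    for it in range(3):
        k=(B-A)/np.linalg.norm(B-A); nn=np.array([-k[1],k[0]]); o=np.arange(-4,4.01,.25); C=[]
        for f in np.linspace(.08,.8,20):
            c=A+f*(B-A); q=c+o[:,None]*nn
            w=map_coordinates(g,[q[:,1],q[:,0]],order=1); w=np.clip(w-45,0,None); C.append(c+(w@o)/w.sum()*nn)
        C=np.array(C); mu=C.mean(0); dr=np.linalg.svd(C-mu)[2][0]; dr*=np.sign(dr@k)
        L=np.linalg.norm(B-A); A,B=mu+dr*((A-mu)@dr),mu+dr*((B-mu)@dr)
    a=onz(m,*A,.0745);b=onz(m,*B,.0745)
    print(n,'rms',np.std((C-mu)@[-dr[1],dr[0]]).round(2),'dir',ang(b-a).round(2),a[:2].round(4),b[:2].round(4),'from c',ang(b[:2]-np.array([.4613,.1743])).round(2))
Z=lambda x,y,u,v,f:(u+(x-(f-1)/2)/f,v+(y-(f-1)/2)/f)
if __name__=='__main__':
    ptr('w8',Z(333.5,405,249,165,5),Z(331,512,249,165,5))
    ptr('w9',Z(357,382,259,146,5),Z(438,471,259,146,5))
    ptr('w1',Z(345,255,225,180,6),Z(343,395,225,180,6))
    ptr('w6',Z(315,307,250,240,5),Z(313.5,500,250,240,5))
    ptr('w7',Z(314,307,250,240,5),Z(313.5,500,250,240,5))
E
python3 ptr.py
```

```text
w8 rms 0.07 dir -19.52 [0.465 0.173] [0.4818 0.1671] from c -19.51
w9 rms 0.04 dir -19.28 [0.465 0.173] [0.4825 0.1668] from c -19.38
w1 rms 0.08 dir 9.62 [0.4645 0.1746] [0.4835 0.1778] from c 8.92
w6 rms 0.05 dir -23.71 [0.464 0.173] [0.4818 0.1652] from c -23.83
w7 rms 0.05 dir -18.87 [0.4641 0.1733] [0.4825 0.167 ] from c -19.08
```

```bash
python3 st.py; python3 - <<'E'
from workcell import env
env.hand_in()
E
```

```text
15.35 [0.4496 0.1771 0.1597] F [-0.7 -0.3  1. ] T [ 0.04 -0.02 -0.02] gap 0.0855 yang 26.69 tilt [-5.e-04 -1.e-04 -1.e+00]
to axis, tool cm [-0.    0.88  0.78]
the job is handed in; nothing more can be done
```

I set the timer and handed the job in at about 15.4 s. The pointer stands about 1° (0.02 rad) short of the centre of the green marker, on the clockwise side.

- **Turning:** I gripped the dial bar and turned it clockwise to about 70° (1.22 rad, past the red mark at 1.10). I then turned it straight back down to the marker. The press on the timer read 18–22 N after each turn, and I eased it to about 12 N before opening the gripper.
- **Pointer:** After release, two wrist views put the pointer at −19.3° to −19.5° in world axes and the green tab at −17.8° to −18.4°. The measurement is uncertain by about half a degree. My first hand-picked pixels in one of those views disagreed by about 3°, but a line fit to the same image resolved that. I left the remaining 1° rather than grip the dial again.
- **Case:** It stayed within about 0.5 mm and 0.5° of where it started.
- **Soap and glue:** Both looked unmoved in the top camera, compared before and after.
- **At hand-in:** The gripper was open about 16 cm above the work surface, touching nothing.

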